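# Set out the funnel plate on the bench riser and hold it

## Task

Swing the folded carry handle of the aluminium funnel plate up until it snaps upright against its stop. Then slide the plate straight out over the outer end of the wooden riser, flat on the riser all the way, until the black line across the plate lines up with the riser's end edge, so that the holes hang clear for the funnels. The overhang is then too heavy to balance, so finish while still holding the plate with the gripper, flat, square to the edge and still; do not let go, and leave the other things on the bench alone.

Things in the scene. Friction and masses are not known exactly. Their poses are not given: they have to be found in the camera images.
- riser: fixed wooden bench riser, a top board on two end panels: 280 mm long (its x), 200 mm wide (its y), 100 mm high; origin at the centre of its footprint on the bench; its +x points outward, along its length, to the end over which the plate is to be slid
- edge (a point): middle of the upper edge of the riser's outer end (140 mm along the riser's +x from its origin, 100 mm above the bench); same axes as the riser
- plate: loose flat aluminium plate on the riser, sticking out a little: 360 mm long (its x, roughly the riser's +x), 150 wide (its y), 5 thick; 0.6 to 0.9 kg; origin at the centre of its underside. Six 40 mm holes in its outer (+x) part, a 16 mm high lip at the outer end. Centre of mass about 26 mm inward of the origin: with the line at the edge it tips unless held; friction on the riser about 0.3
- line (a point): middle of the black line, 3 mm wide, that runs straight across the top face of the plate (along its y), 130 mm from the inner end and 50 mm inward of the plate's origin
- hinge (a point): middle of the handle's hinge axis, 58 mm from the plate's inner end, 18 mm above its top face (122 mm inward of the plate's origin); the axis runs along the plate's y; two steel lugs 60 mm to either side, 24 mm high, carry it. While the upright handle pushes the plate outward, 10 to 20 N of downward push on it as well keeps the plate flat
- grip (a point): middle of the handle's grip, a straight black tube 14 mm thick, 94 mm long that turns freely on its bar, parallel to the hinge axis and 42 mm from it, on two 8 mm steel legs. Folded, the tube lies inward of the hinge, its centre 18 mm above the plate's top face, with free space under it and on both sides between the legs
- handle (a joint): carry handle's angle: 0 folded flat towards the plate's inner (-x) end, 1.57 straight up, 1.745 at its end stop, leaning slightly outward. A light over-centre spring (about 0.05 N m; 1.7 N at the grip moves it) holds it down below about 1 rad and beyond that snaps it against the stop and keeps it there; pushing it outward presses it on the stop
- tube_rack: bystander: low orange tube rack, 75 by 200 mm, 34 mm high with its tubes, on the bench below the overhang; origin at the centre of its underside
- bottle: bystander: closed white bottle, 64 mm across, 140 mm high, beyond the riser; origin at the centre of its underside
- funnel: bystander: white funnel standing on its mouth, 72 mm across, 95 mm high, beyond the riser; origin at the centre of its mouth

How it is judged:
By the outcome, as a careful person would: the job done as asked, in the order asked, and still so for the second after the job is handed in, while the arm keeps its last pose, push and grip.
It also fails if it takes over 40 s, if anything falls off the work surface, if the arm or the gripper's body presses on something with over 40 N, if the wrist force passes 120 N, or if a joint passes its speed limit or range.

## Robot

A 7-joint arm with a two-finger parallel gripper is mounted at the origin on the work surface. World frame = base frame: x ahead of the robot, y to its left, z up, the work surface at z = 0. Lengths are in m, angles in degrees, forces in N, time in s.
With the tool pointing down it reaches from about 0.4 to 0.85 m from the base axis. Payload 10.4 kg.
Tool frame: the origin (TCP) lies on the centre line of the jaws, within the pads' length; the fingertips stand ctrl.tip_extent ahead of it and the grasp point (between the pads) is the TCP (ctrl.tip_extent is the distance from the TCP to the fingertips, in m); x points along the fingers, y is the direction in which the jaws open and shut, and the axes are right-handed (so a half turn about x gives the same grasp; the last joint's range is limited). The gripper opens to 87 mm and grips with 3 to 60 N. Pads are 19 mm wide; open, the fingers measure 117 mm over their backs; the gripper's body (75 mm by 190 mm) begins 51 mm behind the grasp point.
Start: joints at [-64.664, 19.034, -3.707, 83.658, 1.238, 77.344, -5.071], TCP at [0.28, 0.559, 0.242] pointing down, gripper open.
Joint ranges: [-148.97, 148.97], [-28.65, 121.19], [-84.17, 76.75], [9.2, 138.47], [-72.65, 252.65], [3.7, 117.97], [-149.18, 149.18]. Speed limits (degrees/s): [127.2, 127.2, 159.86, 159.86, 180, 180, 180].

## Interface

Orientations are given as [roll, pitch, yaw] about the fixed x, y, z axes, in that order (R = Rz(yaw) Ry(pitch) Rx(roll)).
In Python, from cell import ctrl gives the robot as it stands.
- The arm moves only by the shell command python3 -m creep 'ROWS'. ROWS is JSON, a list of rows, each a list of 5 numbers: the finger opening in cm, from 0 to 8.7, then the shift along the world's x, y, z in cm, then the turn about the world's z in degrees. A call has 1 to 8 rows; each row shifts and turns the pose as measured when the row begins; what a row does not reach is not made up. A row lasts 1/12 s, in which the tool goes at most 41.7 mm and 7.16 degrees, less where a joint would pass 70% of its speed; a pose out of reach is approached as far as the arm can. A call with a gripper value outside its range is refused whole. The fingers move at their own pace and stop on an object; the grip force is fixed at half the most. Time passes only in rows, so rows that do not move let the fingers close. It gives the time, the measured TCP pose, the force and the opening at its end, in the units of the state.
- ctrl.state(): the state, without advancing time (a new reading comes with each control period).
- ctrl.camera(name): name is "side" or "top"; returns a dict with "color" (384x512x3 uint8, blue, green, red), "fx", "fy", "cx", "cy" (pixels), "extrinsics" (4x4, takes a point from world to camera coordinates). Camera axes: x right, y up, looking along -z (the intrinsics and any distortion apply to the point x, -y, -z); pixel columns grow to the right and rows downward; lengths in m; the calibration is good to about 2 mm. A picture is of the moment at which its call begins. There is no depth.
- ctrl.close_job(): hands the job in, once; it reports no verdict.
The state is a dict: "time": time; "qpos": joint angles; "qd": joint speeds; "effort": joint torques, N m; "position": TCP position; "ee_rot": TCP orientation; "force": force on the tool from outside, world axes, zero at the start; "moment": the same for the moment, N m; "grip_width": finger opening in m.
Only numpy, scipy, OpenCV 4.12 (cv2) and the standard library are available. Lean on these libraries where they do the work, as an engineer would, in place of code of your own. Each camera call takes 0.05 s, during which the arm holds its last target.

## Working session

There is one attempt and no reset: what is moved stays moved. The work goes in short steps, Python scripts to look and compute and a shell command to move; the robot and the scene stay as the last step left them, time stands still between calls to the robot, and variables do not carry over. Pictures are saved under pics/ and viewed, and the job is handed in when it is done.

```bash
ls; mkdir -p pics; python3 - <<'E'
from cell import ctrl
import cv2,numpy as np
print(ctrl.state()); print(ctrl.tip_extent)
for n in("side","top"):
    c=ctrl.camera(n); cv2.imwrite(f"pics/{n}0.png",c["color"]); print(n,{k:c[k] for k in c if k!="color"})
E
```

```text
pics
{'time': 0.0, 'qpos': array([-64.66438296,  19.07200442,  -3.70699186,  83.70493143,
         1.23585297,  77.34329618,  -5.06976384]), 'qd': array([-0.08620912, -0.02138805,  0.14224871, -0.122849  , -0.04385317,
        0.11615105,  0.00871267]), 'effort': array([-3.38757263e-04, -6.23243380e+01,  2.44554406e-02, -3.89920843e+01,
       -6.14532921e-02,  3.96340562e-02,  1.55558328e-04]), 'position': array([0.27998363, 0.55838301, 0.24076253]), 'ee_rot': array([ -88.55713134,   89.91952681, -115.18595966]), 'force': array([0.1935623 , 0.99144534, 0.12852417]), 'moment': array([-0.00374359,  0.02604946,  0.01512119]), 'grip_width': 0.08697604574101575}
0.019
side {'fx': 452.01640618621286, 'fy': 452.01640618621286, 'cx': 257.4228103508499, 'cy': 191.25871986144455, 'extrinsics': array([[-0.99560104, -0.09313129, -0.0102535 ,  0.63882598],
       [ 0.04293878, -0.55079797,  0.83353335, -0.14956561],
       [-0.08327564,  0.8294264 ,  0.55237398, -0.86191472],
       [ 0.        ,  0.        ,  0.        ,  1.        ]])}
top {'fx': 387.74799449806045, 'fy': 387.74799449806045, 'cx': 250.58255784683558, 'cy': 191.75370309613288, 'extrinsics': array([[ 0.00555964, -0.99990107,  0.0129208 , -0.03411004],
       [ 0.99133371,  0.00720699,  0.13116983, -0.64295837],
       [-0.13124997,  0.01207956,  0.99127571, -0.70446779],
       [ 0.        ,  0.        ,  0.        ,  1.        ]])}
```

View pics/side0.png

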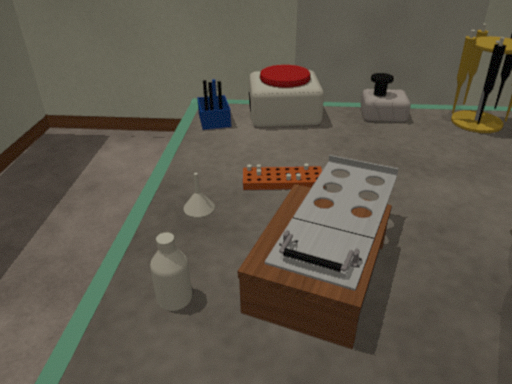

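View pics/top0.png

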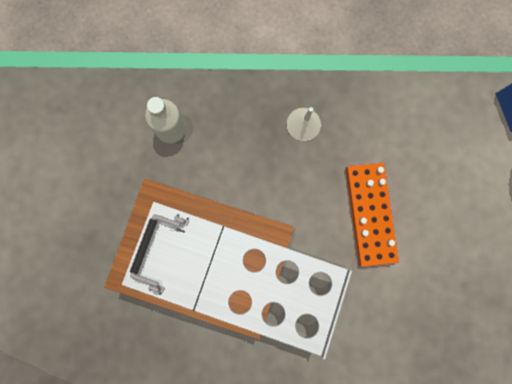

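The side view shows the plate on the riser with the folded handle near (310,255). In the top view the plate corners are near (155,205), (123,283), (350,268) and (325,355), with the outward direction to the right and slightly down. I'll enlarge both.

```bash
python3 - <<'E'
import cv2
t=cv2.imread("pics/top0.png"); 
cv2.imwrite("pics/topc1.png",cv2.resize(t[170:310,95:245],None,fx=5,fy=4.2857*1.0,interpolation=cv2.INTER_CUBIC)[:600,:750])
cv2.imwrite("pics/topc1.png",cv2.resize(t[170:310,95:255],None,fx=4,fy=4,interpolation=cv2.INTER_CUBIC))
cv2.imwrite("pics/topc2.png",cv2.resize(t[215:360,220:400],None,fx=4,fy=4,interpolation=cv2.INTER_CUBIC))
s=cv2.imread("pics/side0.png")
cv2.imwrite("pics/sidec1.png",cv2.resize(s[150:335,235:410],None,fx=3.2,fy=3.2,interpolation=cv2.INTER_CUBIC))
E
```

```text
(no output)
```

View pics/topc1.png

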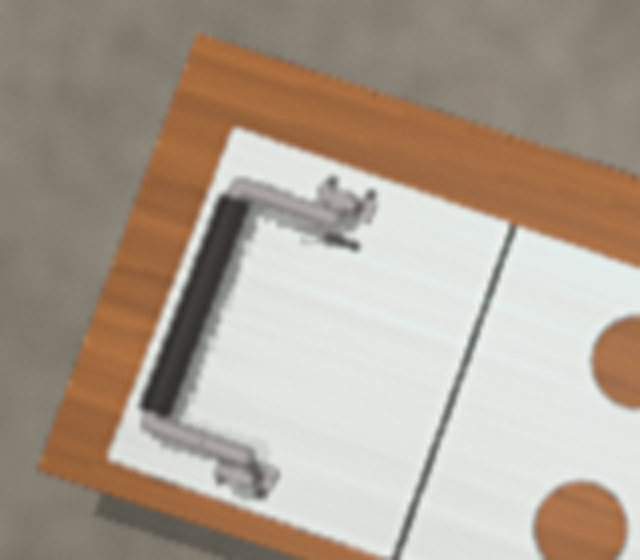

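View pics/topc2.png

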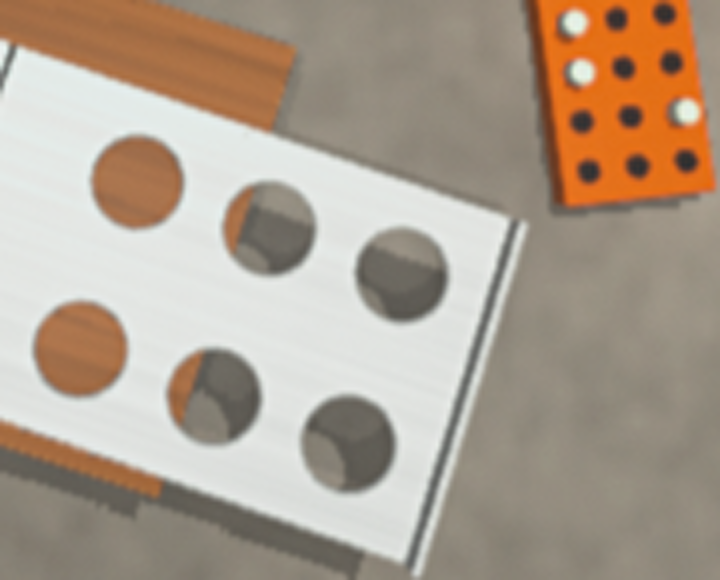

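View pics/sidec1.png

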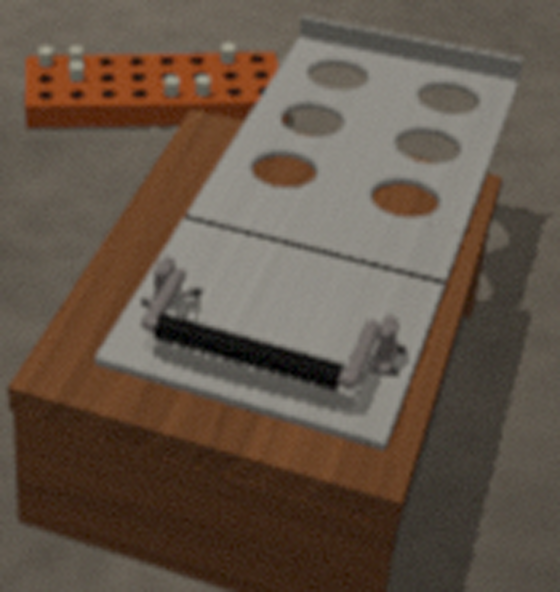

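```bash
cat > h.py <<'E'
import numpy as np
from scipy.optimize import least_squares
K={'side':(452.0164,257.4228,191.2587,np.array([[-0.99560104,-0.09313129,-0.0102535,0.63882598],[0.04293878,-0.55079797,0.83353335,-0.14956561],[-0.08327564,0.8294264,0.55237398,-0.86191472]])),
'top':(387.748,250.58256,191.7537,np.array([[0.00555964,-0.99990107,0.0129208,-0.03411004],[0.99133371,0.00720699,0.13116983,-0.64295837],[-0.13124997,0.01207956,0.99127571,-0.70446779]]))}
def proj(n,p):
    f,cx,cy,E=K[n]; c=E[:,:3]@np.asarray(p,float)+E[:,3]
    return np.array([cx+f*c[0]/-c[2],cy+f*c[1]/c[2]])
def unproj(n,uv,z):
    f,cx,cy,E=K[n]; R,t=E[:,:3],E[:,3]
    d=R.T@np.array([(uv[0]-cx)/f,-(uv[1]-cy)/f,-1]); o=-R.T@t
    return o+d*(z-o[2])/d[2]
def pose(P,l):
    c,s=np.cos(P[2]),np.sin(P[2]); return np.array([P[0]+c*l[0]-s*l[1],P[1]+s*l[0]+c*l[1],l[2]])
def fit(obs,x0):
    f=lambda P:np.concatenate([proj(n,pose(P,l))-uv for n,uv,l in obs])
    r=least_squares(f,x0,loss='soft_l1'); return r.x,f(r.x).reshape(-1,2)
E
python3 - <<'E'
from h import *
c=lambda x,y,ox,oy,s:np.array([(x+.5)/s-.5+ox,(y+.5)/s-.5+oy])
a=lambda x,y:c(x,y,95,170,4); b=lambda x,y:c(x,y,220,215,4); d=lambda x,y:c(x,y,235,150,3.2)
R=[('top',a(200,33),(-.14,.1,.1)),('top',a(40,470),(-.14,-.1,.1)),('top',b(295,47),(.14,.1,.1)),('top',b(160,495),(.14,-.1,.1)),
('side',d(12,388),(-.14,.1,.1)),('side',d(404,502),(-.14,-.1,.1)),('side',d(500,178),(.14,-.1,.1))]
P=[('top',a(235,127),(-.18,.075,.105)),('top',a(107,460),(-.18,-.075,.105)),('top',a(515,225),(-.05,.075,.105)),('top',a(398,558),(-.05,-.075,.105)),
('side',d(97,357),(-.18,.075,.105)),('side',d(387,442),(-.18,-.075,.105)),('side',d(188,216),(-.05,.075,.105)),('side',d(446,281),(-.05,-.075,.105))]
for o in(R,P):
    for q in (o,[k for k in o if k[0]=='top'],[k for k in o if k[0]=='side']):
        x,r=fit(q,[.45,.1,-1.8]); print(x[:2],np.degrees(x[2]));print(r.round(1).tolist())
        x0=x if q is o else x0
    if o is R: Rp=x0
    else: Pp=x0
e=np.array([np.cos(Rp[2]),np.sin(Rp[2])])
edge=pose(Rp,(.14,0,.1)); line=pose(Pp,(-.05,0,.105))
print('edge',edge,'line',line,'travel',(edge-line)[:2]@e,'out',e)
print('hinge',pose(Pp,(-.122,0,.123)),'grip',pose(Pp,(-.164,0,.123)))
for l in [(-.164,0,.123),(-.164,.047,.123),(-.164,-.047,.123)]: print(proj('top',pose(Pp,l)),proj('side',pose(Pp,l)))
from cell import ctrl
from scipy.spatial.transform import Rotation as Ro
s=ctrl.state();print(Ro.from_euler('xyz',s['ee_rot'],degrees=True).as_matrix().round(3))
E
```

```text
[0.5215747  0.05787852] -107.38160796001353
[[-1.3, 0.1], [-0.9, 0.6], [0.4, -0.3], [-0.1, 0.6], [-1.6, -0.8], [-0.2, -0.5], [0.3, -1.4]]
[0.52204759 0.05700436] -107.55481881202684
[[-0.5, -0.3], [-0.5, 0.0], [1.0, -0.3], [0.2, 0.5]]
[0.52114193 0.05931408] -107.25963592030541
[[-1.3, -0.0], [0.4, 0.2], [0.5, -1.1]]
[ 0.48688747 -0.0050698 ] -108.6827338337148
[[-0.2, 0.6], [0.3, 0.2], [-0.2, 0.4], [-0.7, 1.1], [-0.4, -0.4], [-0.2, -0.3], [-1.1, -0.3], [-0.5, -0.1]]
[ 0.48811112 -0.00552853] -108.54274042832245
[[-0.1, 0.1], [0.6, -0.3], [-0.1, -0.3], [-0.3, 0.5]]
[ 0.48561029 -0.00434973] -108.90816481341051
[[0.0, -0.3], [0.2, 0.1], [-0.4, -0.1], [0.2, 0.3]]
edge [ 0.47975188 -0.07572856  0.1       ] line [0.50290385 0.04229554 0.105     ] travel 0.1195509656986977 out [-0.29873446 -0.95433627]
hinge [0.52596743 0.11050163 0.123     ] grip [0.53942119 0.15028852 0.123     ]
[143.57917473 245.9083928 ] [312.17810057 258.7583453 ]
[153.58275972 219.44881801] [284.40045795 250.94703676]
[133.38882813 272.86195375] [341.24465866 266.93210779]
[[-0.001  0.448  0.894]
 [-0.001  0.894 -0.448]
 [-1.    -0.001  0.   ]]
```

```bash
python3 -m creep '[[5,2.1,-3.3,0,1],[5,2.1,-3.3,0,1],[5,2.1,-3.3,0,1],[5,2.1,-3.3,0,1],[5,2.1,-3.3,0,1],[5,2.1,-3.3,0,1],[5,2.1,-3.3,0,1],[5,2.1,-3.3,0,1]]'
```

```text
time: 0.77
position: [0.4428, 0.2892, 0.2363]
ee_rot: [-138.8, 89.5, -156.1]
force: [0.8, -0.2, 0.0]
grip_width: 0.051
```

```bash
python3 -m creep '[[5,2,-3,0,0],[5,2,-3,0,0],[5,2,-3,0,-1],[5,2,-3,0,0],[5,1,-1,-1,0],[5,0,0,0,0]]'; python3 -c "
from cell import ctrl
s=ctrl.state();p=s['position'];r=s['ee_rot'];print(p,r[2]-r[0]+90,[.5394,.1503]-p[:2],s['force'])"
```

```text
time: 1.27
position: [0.5388, 0.1412, 0.2254]
ee_rot: [-119.5, 89.4, -138.4]
force: [-0.3, 0.1, 0.5]
grip_width: 0.0498
[0.53884716 0.14122819 0.22541022] 71.06182548224962 [0.00055284 0.00907181] [-0.31699004  0.10867805  0.49933094]
```

```bash
python3 -m creep '[[5,0,0.9,-2,0],[5,0,0,-2,0],[5,0,0,-2,0],[5,0,0,0,0]]'; python3 - <<'E'
from cell import ctrl
from h import *
import cv2
s=ctrl.state();p=s['position'];r=s['ee_rot'];print(p,r[2]-r[0]+90,[.5394,.1503]-p[:2],s['force'])
for n in("side","top"):
    im=ctrl.camera(n)["color"]; u=proj(n,p); print(n,u)
    x,y=(235,130) if n=='side' else (80,150)
    cv2.imwrite(f"pics/{n}1.png",cv2.resize(im[y:y+190,x:x+190],None,fx=3,fy=3,interpolation=cv2.INTER_CUBIC))
E
```

```text
time: 1.6
position: [0.5383, 0.151, 0.1641]
ee_rot: [-121.9, 89.4, -141.0]
force: [-0.9, -0.6, -0.2]
grip_width: 0.0502
[0.53826939 0.15100458 0.16409014] 70.9204543815781 [ 0.00113061 -0.00070458] [-0.87468385 -0.62449339 -0.23324041]
side [314.4626865  238.92443441]
top [136.29203097 246.83418803]
```

View pics/side1.png

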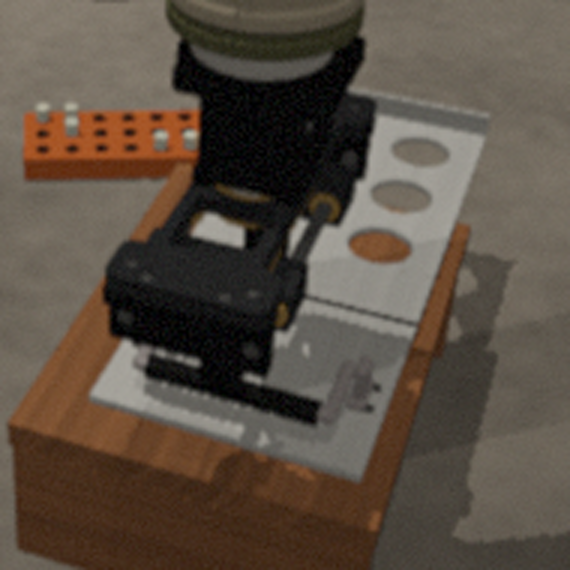

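View pics/top1.png

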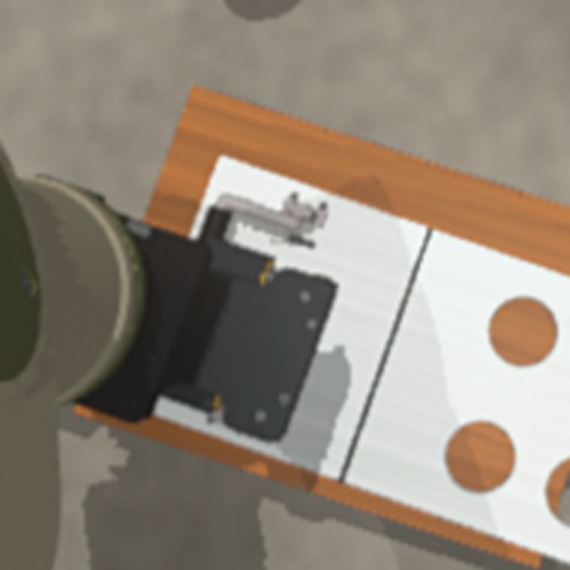

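The jaws straddle the tube: in the side crop the tube runs from (150,370) to (320,405) and the fingers come down at about its middle. Next I descend.

```bash
python3 -m creep '[[5,0.1,-0.1,-1.5,0.4],[5,0,0,-1.2,0],[5,0,0,-0.7,0],[5,0,0,0,0]]'; python3 - <<'E'
from cell import ctrl
s=ctrl.state();p=s['position'];r=s['ee_rot'];print(p,r[2]-r[0]+90,[.5394,.1503]-p[:2],s['force'])
E
```

```text
time: 2.03
position: [0.5429, 0.153, 0.1381]
ee_rot: [-0.8, 89.8, -19.4]
force: [-0.4, 0.6, 0.2]
grip_width: 0.05
[0.54288787 0.15298812 0.1380563 ] 71.43393229515135 [-0.00348787 -0.00268812] [-0.3897926   0.60830258  0.16351158]
```

```bash
python3 -m creep '[[5,-0.3,-0.3,-0.6,0],[5,0,0,-0.2,0],[5,0,0,0,0]]'; python3 - <<'E'
from cell import ctrl
s=ctrl.state();p=s['position'];r=s['ee_rot'];print(p,r[2]-r[0]+90,[.5394,.1503]-p[:2],s['force'])
E
```

```text
time: 2.28
position: [0.5402, 0.1503, 0.1311]
ee_rot: [15.6, 89.7, -2.9]
force: [-0.5, 0.0, -0.5]
grip_width: 0.0499
[0.54019475 0.15028946 0.13107459] 71.43735869920951 [-7.94750458e-04  1.05365983e-05] [-0.46740216  0.02632192 -0.47787981]
```

```bash
python3 -m creep '[[5,0,0,-0.25,0],[3,0,0,0,0],[2,0,0,0,0],[1.2,0,0,0,0],[1.2,0,0,0,0]]'; python3 - <<'E'
from cell import ctrl
from h import *
import cv2
s=ctrl.state();p=s['position'];r=s['ee_rot'];print(p,r[2]-r[0]+90,[.5394,.1503]-p[:2],s['force'])
for n in("side",):
    im=ctrl.camera(n)["color"]
    x,y=(235,130) if n=='side' else (80,150)
    cv2.imwrite(f"pics/{n}2.png",cv2.resize(im[y:y+190,x:x+190],None,fx=3,fy=3,interpolation=cv2.INTER_CUBIC))
E
```

```text
time: 2.7
position: [0.5407, 0.1503, 0.1295]
ee_rot: [22.2, 89.6, 3.6]
force: [0.6, -0.1, -0.4]
grip_width: 0.0313
[0.5406789  0.15029311 0.12948394] 71.40836752105929 [-1.27889799e-03  6.88615137e-06] [ 0.62394314 -0.11103209 -0.36040971]
```

View pics/side2.png

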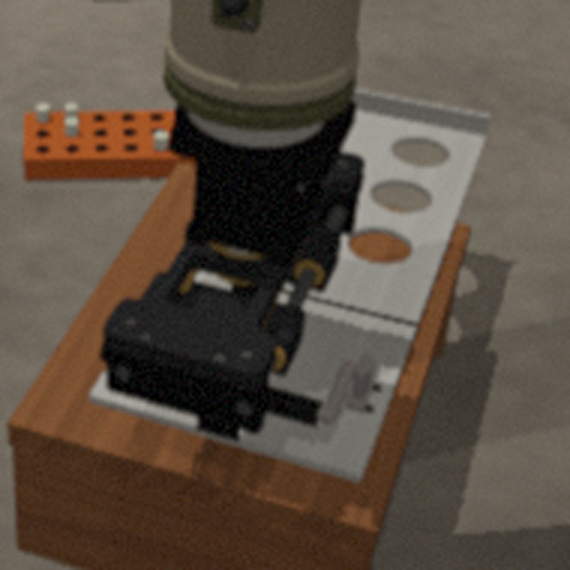

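The near finger sits on the inward side of the tube, with its tip near (220,430), and the tube passes between the jaws. I'll keep closing.

```bash
python3 -m creep '[[1.2,0,0,0,0],[1.2,0,0,0,0],[1.2,0,0,0,0],[1.2,0,0,0,0]]'; python3 - <<'E'
from cell import ctrl
s=ctrl.state();p=s['position'];r=s['ee_rot'];print(p,r[2]-r[0]+90,s['force'],s['grip_width'])
E
```

```text
time: 3.08
position: [0.5408, 0.1503, 0.1297]
ee_rot: [21.5, 89.6, 2.9]
force: [0.1, 0.4, 0.2]
grip_width: 0.0131
[0.54078876 0.15027046 0.12965735] 71.40575747165653 [0.08256585 0.37517838 0.20725529] 0.013076031845361416
```

```bash
cat > a.py <<'E'
from cell import ctrl
import numpy as np
S=np.array([.5408,.1503,.1297]); o=np.array([-.319,-.948]); l=np.array([.948,-.319])
s=ctrl.state(); d=s['position']-S; r=s['ee_rot']
u=d[:2]@o*1e3; z=d[2]*1e3
print('out %.1f lat %.1f up %.1f'%(u,d[:2]@l*1e3,z),'ang %.1f rad %.1f'%(np.degrees(np.arctan2(z,42-u)),np.hypot(z,42-u)),'F out/lat/up',(s['force'][:2]@o).round(1),(s['force'][:2]@l).round(1),s['force'][2].round(1),'w',s['grip_width'].round(4),'yaw',(r[2]-r[0]+90).round(2)%360)
E
python3 -m creep '[[1.2,0,0,0.5,0],[1.2,-0.05,-0.13,0.5,0],[1.2,0,0,0,0]]'; python3 a.py
```

```text
time: 3.33
position: [0.5399, 0.1489, 0.1401]
ee_rot: [19.2, 89.7, 0.7]
force: [-0.3, -0.7, -1.4]
grip_width: 0.0131Traceback (most recent call last):
  File "a.py", line 6, in <module>
    print('out %.1f lat %.1f up %.1f'%(u,d[:2]@l*1e3,z),'ang %.1f rad %.1f'%(np.degrees(np.arctan2(z,42-u)),np.hypot(z,42-u)),'F out/lat/up',(s['force'][:2]@o).round(1),(s['force'][:2]@l).round(1),s['force'][2].round(1),'w',s['grip_width'].round(4),'yaw',(r[2]-r[0]+90).round(2)%360)
                                                                                                                                                                                                                                ^^^^^^^^^^^^^^^^^^^^^
AttributeError: 'float' object has no attribute 'round'
```

```bash
sed -i "s/s\['grip_width'\].round(4)/s['grip_width']/" a.py
python3 -m creep '[[1.2,-0.05,-0.15,0.55,0],[1.2,-0.08,-0.23,0.5,0],[1.2,0,0,0,0]]'; python3 a.py
```

```text
time: 3.58
position: [0.5383, 0.1443, 0.1518]
ee_rot: [13.1, 89.7, -5.4]
force: [-0.5, -1.1, -0.3]
grip_width: 0.0133
out 6.5 lat -0.5 up 22.1 ang 31.8 rad 41.8 F out/lat/up 1.2 -0.2 -0.3 w 0.013333795360944676 yaw 71.41
```

```bash
python3 -m creep '[[1.2,-0.08,-0.25,0.4,0],[1.2,-0.11,-0.3,0.36,0],[1.2,-0.13,-0.38,0.36,0],[1.2,-0.15,-0.44,0.31,0],[1.2,0,0,0,0]]'; python3 a.py
```

```text
time: 4.0
position: [0.5328, 0.128, 0.1675]
ee_rot: [-0.7, 89.7, -19.3]
force: [-0.1, -0.5, -2.1]
grip_width: 0.0129
out 23.7 lat -0.5 up 37.8 ang 64.1 rad 42.0 F out/lat/up 0.5 0.1 -2.1 w 0.012949717712333471 yaw 71.35
```

```bash
python3 -m creep '[[1.2,-0.13,-0.38,0.16,0],[1.2,-0.13,-0.39,0.13,0],[1.2,-0.14,-0.4,0.08,0],[1.2,-0.14,-0.42,0.04,0],[1.2,0,0,0,0]]'; python3 a.py;python3 -m creep '[[1.2,-0.13,-0.39,0,0],[1.2,-0.08,-0.24,-0.02,0],[1.2,0,0,0,0]]'; python3 a.py;
```

```text
time: 4.42
position: [0.5265, 0.11, 0.1717]
ee_rot: [-1.9, 89.7, -20.5]
force: [0.5, -1.3, -3.3]
grip_width: 0.0127
out 42.7 lat -0.7 up 42.0 ang 91.0 rad 42.0 F out/lat/up 1.0 0.9 -3.3 w 0.012662379243871359 yaw 71.33
time: 4.67
position: [0.5241, 0.1035, 0.1712]
ee_rot: [5.5, 89.8, -13.2]
force: [0.5, 0.8, -3.6]
grip_width: 0.0131
out 49.7 lat -0.9 up 41.5 ang 100.5 rad 42.2 F out/lat/up -0.9 0.3 -3.6 w 0.013120460550997628 yaw 71.35
```

```bash
python3 - <<'E'
from cell import ctrl
import cv2
for n in("side","top"):
    im=ctrl.camera(n)["color"]
    x,y=(235,100) if n=='side' else (80,150)
    cv2.imwrite(f"pics/{n}3.png",cv2.resize(im[y:y+200,x:x+200],None,fx=3,fy=3,interpolation=cv2.INTER_CUBIC))
E
```

```text
(no output)
```

View pics/side3.png

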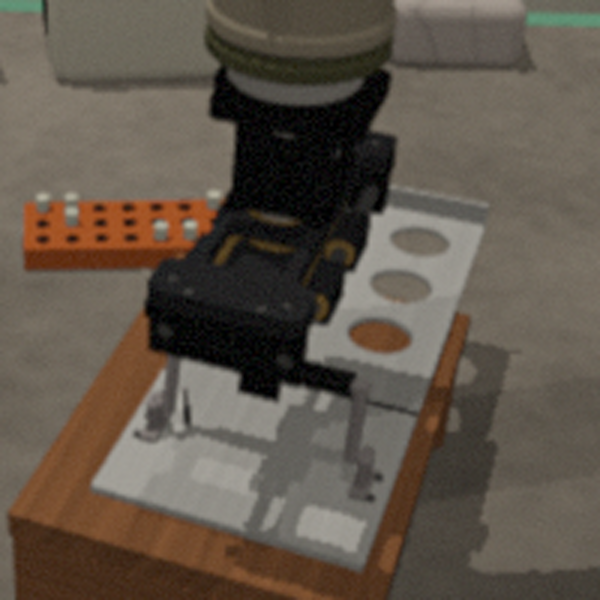

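View pics/top3.png

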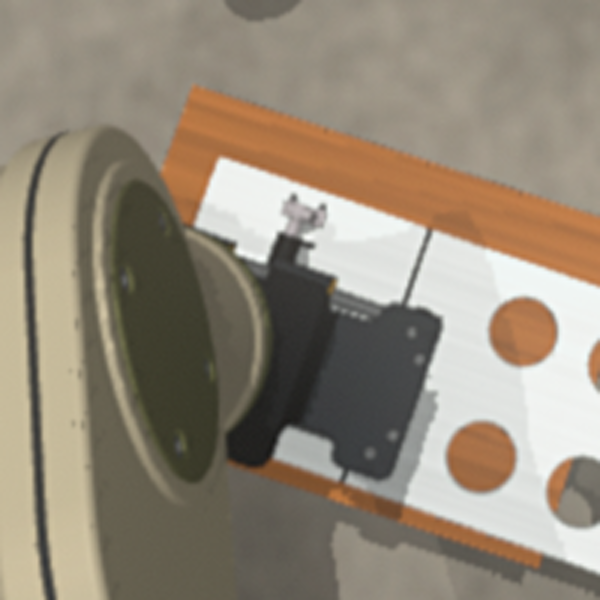

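In both views the handle stands up, with its legs vertical at (170,385) and (355,430) in the side crop, and the plate has not moved: its corner is still at (220,157) in the top crop. I'll press down and slightly outward to seat the handle and learn the stiffness.

```bash
python3 -m creep '[[1.2,0,0,-0.2,0],[1.2,0,0,-0.2,0]]'; python3 a.py;python3 -m creep '[[1.2,0,0,-0.2,0],[1.2,0,0,-0.2,0]]'; python3 a.py
```

```text
time: 4.93
position: [0.5247, 0.1043, 0.1707]
ee_rot: [22.8, 89.7, 4.1]
force: [-12.3, -0.9, 25.4]
grip_width: 0.0129
out 48.7 lat -0.6 up 41.0 ang 99.3 rad 41.6 F out/lat/up 4.7 -11.3 25.4 w 0.012930684142946888 yaw 71.38
time: 5.1
position: [0.5251, 0.1059, 0.1711]
ee_rot: [45.4, 89.5, 26.8]
force: [-7.6, -1.0, 15.5]
grip_width: 0.0131
out 47.1 lat -0.7 up 41.4 ang 97.0 rad 41.7 F out/lat/up 3.4 -6.9 15.5 w 0.013058666583078504 yaw 71.44
```

```bash
python3 -m creep '[[1.2,-0.12,-0.25,-0.1,0],[1.2,-0.12,-0.25,-0.1,0]]'; python3 a.py;python3 -m creep '[[1.2,-0.2,-0.5,-0.15,0],[1.2,-0.2,-0.5,-0.15,0]]'; python3 a.py
```

```text
time: 5.27
position: [0.5237, 0.1028, 0.171]
ee_rot: [49.8, 89.3, 31.3]
force: [0.5, 4.4, 0.8]
grip_width: 0.0129
out 50.5 lat -1.1 up 41.3 ang 101.6 rad 42.1 F out/lat/up -4.3 -0.9 0.8 w 0.0128684311625931 yaw 71.54
time: 5.43
position: [0.5223, 0.0972, 0.1709]
ee_rot: [53.5, 88.7, 35.2]
force: [2.4, 7.3, 7.5]
grip_width: 0.0128
out 56.3 lat -0.6 up 41.2 ang 109.1 rad 43.6 F out/lat/up -7.7 -0.1 7.5 w 0.012847999262083423 yaw 71.74
```

```bash
cat >> a.py <<'E'
from scipy.spatial.transform import Rotation as Ro
print('tool x',Ro.from_euler('xyz',r,degrees=True).as_matrix()[:,0].round(3),'mom',s['moment'].round(2))
E
python3 a.py
python3 -m creep '[[1.2,-0.2,-0.5,-0.25,0.3],[1.2,-0.2,-0.5,-0.25,0.3]]'; python3 a.py;python3 -m creep '[[1.2,-0.2,-0.5,-0.25,0.3],[1.2,-0.2,-0.5,-0.25,0.3]]'; python3 a.py
```

```text
out 56.3 lat -0.6 up 41.2 ang 109.1 rad 43.6 F out/lat/up -7.7 -0.1 7.5 w 0.012847999262083423 yaw 71.74
tool x [ 0.018  0.013 -1.   ] mom [ 1.61 -0.33 -0.03]
time: 5.6
position: [0.5221, 0.0934, 0.1708]
ee_rot: [55.6, 87.8, 38.2]
force: [0.4, 10.1, 13.7]
grip_width: 0.013
out 59.9 lat 0.5 up 41.1 ang 113.5 rad 44.8 F out/lat/up -9.7 -2.9 13.7 w 0.01299154924199474 yaw 72.6
tool x [ 0.03   0.023 -0.999] mom [ 2.3  -0.06 -0.08]
time: 5.77
position: [0.5218, 0.0897, 0.1707]
ee_rot: [56.4, 87.0, 39.8]
force: [-0.4, 9.7, 12.9]
grip_width: 0.0131
out 63.5 lat 1.4 up 41.0 ang 117.7 rad 46.3 F out/lat/up -9.1 -3.5 12.9 w 0.013078178343600618 yaw 73.48
tool x [ 0.041  0.034 -0.999] mom [ 2.14  0.01 -0.13]
```

```bash
cat > look.py <<'E'
import sys,cv2
from cell import ctrl
k=sys.argv[1]
t=ctrl.camera("top")["color"]; s=ctrl.camera("side")["color"]
cv2.imwrite(f"pics/t{k}.png",cv2.resize(t[170:360,95:290+80],None,fx=2.9,fy=2.9,interpolation=cv2.INTER_CUBIC))
cv2.imwrite(f"pics/s{k}.png",cv2.resize(s[130:330,235:410],None,fx=3,fy=3,interpolation=cv2.INTER_CUBIC))
E
python3 look.py 4
```

```text
(no output)
```

View pics/t4.png

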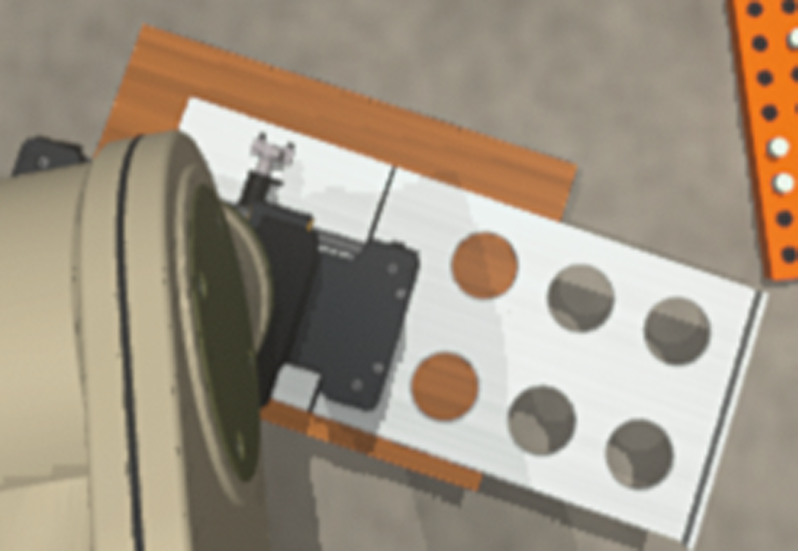

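View pics/s4.png

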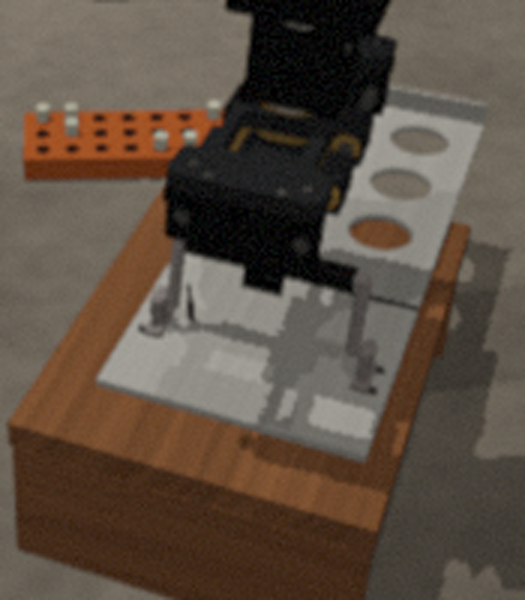

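```bash
cat > m.py <<'E'
from h import *
def run(obs,Rp=None):
    x,r=fit(obs,[.47,-.02,-1.88]); print('plate',x[:2],np.degrees(x[2]),r.round(1).tolist()); return x
RP=np.array([.5216,.0579,np.radians(-107.4)])
def rep(x,R=RP):
    e=np.array([np.cos(R[2]),np.sin(R[2])])
    print('remaining',((pose(R,(.14,0,.1))-pose(x,(-.05,0,.105)))[:2]@e).round(4),'lat',((pose(R,(.14,0,.1))-pose(x,(-.05,0,.105)))[:2]@[-e[1],e[0]]).round(4),'dyaw',np.degrees(x[2]-R[2]).round(2))
E
python3 - <<'E'
from m import *
t=lambda x,y:np.array([(x+.5)/2.9-.5+95,(y+.5)/2.9-.5+170]); d=lambda x,y:np.array([(x+.5)/3-.5+235,(y+.5)/3-.5+130])
T=[('top',t(190,97),(-.18,.075,.105)),('top',t(395,168),(-.05,.075,.105)),('top',t(312,412),(-.05,-.075,.105)),('top',t(485,265),(.0275,.038,.105))][:3]
S=[('side',d(97,382),(-.18,.075,.105)),('side',d(367,460),(-.18,-.075,.105)),('side',d(420,306),(-.05,-.075,.105))]
R=[('top',t(145,25),(-.14,.1,.1)),('top',t(577,165),(.14,.1,.1)),('top',t(481,490),(.14,-.1,.1))]
r=run(R)
for o in(T,S,T+S): x=run(o);rep(x);
rep(run(T),r)
E
```

```text
plate [0.52135384 0.05652196] -107.37585025969007 [[-0.6, -0.1], [0.9, -0.4], [-0.2, 0.5]]
plate [ 0.48532262 -0.01913591] -108.2089606446886 [[0.3, 0.5], [-0.1, -0.3], [-0.2, -0.1]]
remaining 0.1056 lat 0.0109 dyaw -0.81
plate [ 0.48484061 -0.01599909] -108.1764026261724 [[0.1, -0.1], [0.2, -0.6], [-0.4, 1.6]]
remaining 0.1085 lat 0.0123 dyaw -0.78
plate [ 0.4851139  -0.01860324] -108.12455286159029 [[-0.1, 0.7], [-0.5, -0.2], [-0.5, 0.1], [0.1, -1.1], [0.0, -1.8], [-0.7, 0.7]]
remaining 0.1061 lat 0.0113 dyaw -0.72
plate [ 0.48532262 -0.01913591] -108.2089606446886 [[0.3, 0.5], [-0.1, -0.3], [-0.2, -0.1]]
remaining 0.107 lat 0.0111 dyaw -0.83
```

```bash
python3 -m creep '[[1.2,-0.5,-0.95,-0.25,0.1],[1.2,-0.5,-0.95,-0.25,0.1]]'; python3 a.py
```

```text
time: 6.03
position: [0.5164, 0.0769, 0.1708]
ee_rot: [55.1, 86.1, 39.0]
force: [2.0, 7.4, 10.8]
grip_width: 0.0132
out 77.4 lat 0.3 up 41.1 ang 130.7 rad 54.2 F out/lat/up -7.6 -0.5 10.8 w 0.01320317295973943 yaw 73.96
tool x [ 0.053  0.043 -0.998] mom [ 1.95 -0.63  0.03]
```

```bash
python3 -m creep '[[1.2,-0.55,-1.45,-0.28,-0.1],[1.2,-0.6,-1.6,-0.28,-0.1]]'; python3 a.py
```

```text
time: 6.2
position: [0.5099, 0.0534, 0.1707]
ee_rot: [54.0, 85.1, 38.2]
force: [2.3, 9.5, 13.6]
grip_width: 0.013
out 101.8 lat 1.6 up 41.0 ang 145.5 rad 72.5 F out/lat/up -9.7 -0.8 13.6 w 0.01295714062319215 yaw 74.17
tool x [ 0.067  0.053 -0.996] mom [ 2.29 -0.51  0.08]
```

```bash
python3 -m creep '[[1.2,-0.7,-1.6,-0.28,0],[1.2,-0.7,-1.6,-0.28,0]]'; python3 a.py; python3 look.py 5
```

```text
time: 6.37
position: [0.5009, 0.0262, 0.1706]
ee_rot: [52.5, 84.1, 37.0]
force: [2.6, 8.8, 12.2]
grip_width: 0.0131
out 130.4 lat 1.7 up 40.9 ang 155.2 rad 97.4 F out/lat/up -9.2 -0.4 12.2 w 0.013127538331672994 yaw 74.47
tool x [ 0.082  0.062 -0.995] mom [ 2.15 -0.57  0.09]
```

View pics/t5.png

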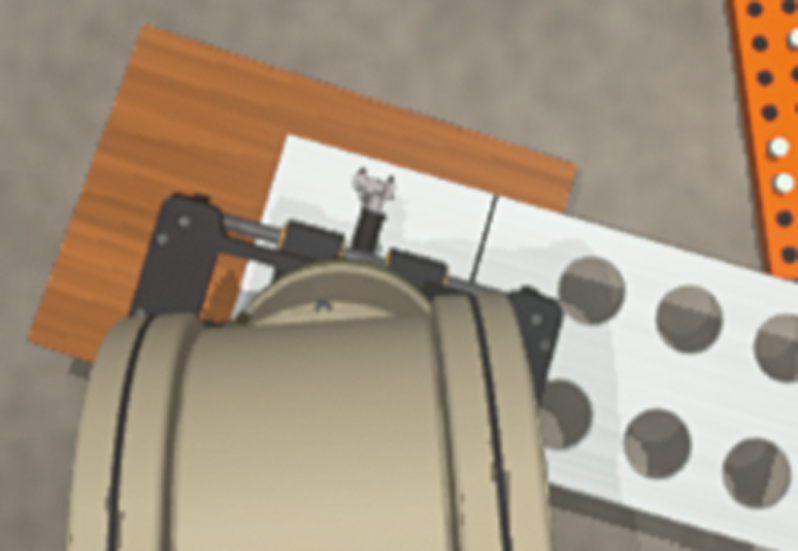

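View pics/s5.png

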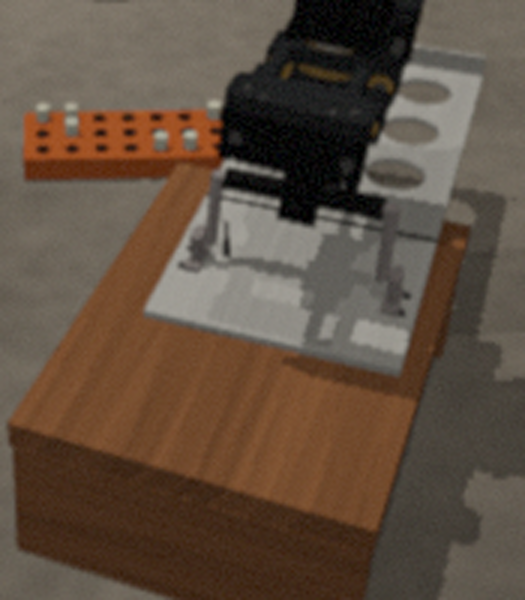

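```bash
python3 - <<'E'
from m import *
t=lambda x,y:np.array([(x+.5)/2.9-.5+95,(y+.5)/2.9-.5+170]); d=lambda x,y:np.array([(x+.5)/3-.5+235,(y+.5)/3-.5+130])
T=[('top',t(288,133),(-.18,.075,.105)),('top',t(497,197),(-.05,.075,.105)),('top',t(797,284),None)]
import numpy as np
a,b,c=[unproj('top',k[1],.105) for k in T]
for p,q in((a,b),(a,c)): print(np.degrees(np.arctan2(*(q-p)[1::-1])),np.linalg.norm(q-p))
T=T[:2]
S=[('side',d(145,312),(-.18,.075,.105)),('side',d(402,371),(-.18,-.075,.105)),('side',d(437,240),(-.05,-.075,.105))]
for o in(T,S,T+S): x=run(o);rep(x)
E
```

```text
-106.60407582442048 0.13144984850531635
-106.10598848343689 0.3171312452531493
plate [ 0.46873983 -0.08233545] -106.61321790424714 [[0.4, 0.1], [-0.4, -0.1]]
remaining 0.0404 lat 0.0092 dyaw 0.79
plate [ 0.46857593 -0.0848169 ] -105.53345537263016 [[-0.1, -0.1], [0.2, -0.2], [-0.1, 0.3]]
remaining 0.0379 lat 0.0095 dyaw 1.87
plate [ 0.46913761 -0.08447698] -105.51745040858368 [[0.3, 1.6], [-0.1, -0.0], [-0.4, 0.0], [-0.1, -0.1], [-0.4, 0.4]]
remaining 0.0384 lat 0.0091 dyaw 1.88
```

```bash
python3 -m creep '[[1.2,-0.6,-1.5,-0.28,-0.7],[1.2,-0.6,-1.3,-0.28,-0.7]]'; python3 a.py; python3 look.py 6
```

```text
time: 6.63
position: [0.4936, 0.0002, 0.1704]
ee_rot: [50.9, 83.3, 34.0]
force: [3.6, 8.7, 13.6]
grip_width: 0.0126
out 157.3 lat 3.1 up 40.7 ang 160.6 rad 122.3 F out/lat/up -9.4 0.7 13.6 w 0.01264082071415875 yaw 73.12
tool x [ 0.096  0.065 -0.993] mom [ 2.16 -0.74  0.18]
```

View pics/t6.png

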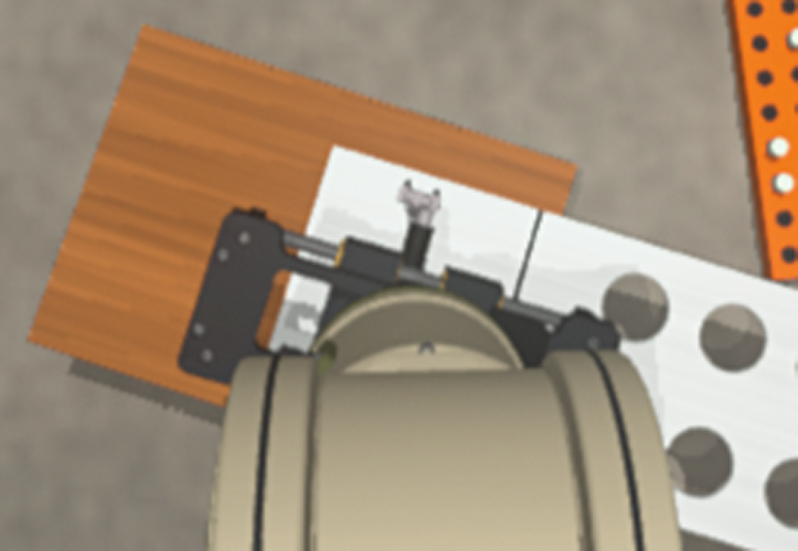

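View pics/s6.png

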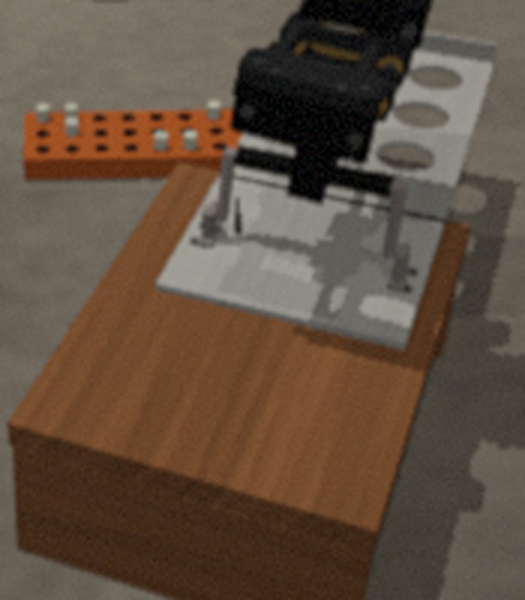

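```bash
python3 - <<'E'
from m import *
t=lambda x,y:np.array([(x+.5)/2.9-.5+95,(y+.5)/2.9-.5+170]); d=lambda x,y:np.array([(x+.5)/3-.5+235,(y+.5)/3-.5+130])
a,b,c=[unproj('top',t(*k),.105) for k in((332,146),(541,211),(797,289))]
for p,q in((a,b),(a,c)): print(np.degrees(np.arctan2(*(q-p)[1::-1])),np.linalg.norm(q-p))
a,b,c=[unproj('top',t(*k),.1) for k in((145,25),(577,165),(566,213))]
for p,q in((a,b),(b,c)): print(np.degrees(np.arctan2(*(q-p)[1::-1])),np.linalg.norm(q-p))
T=[('top',t(332,146),(-.18,.075,.105)),('top',t(541,211),(-.05,.075,.105))]
S=[('side',d(157,287),(-.18,.075,.105)),('side',d(405,347),(-.18,-.075,.105)),('side',d(440,218),(-.05,-.075,.105))]
for o in(T,S,T+S): x=run(o);rep(x)
E
python3 - <<'E'
import cv2
t=cv2.imread('pics/t6.png');s=cv2.imread('pics/s6.png')
cv2.imwrite('pics/t6c.png',cv2.resize(t[120:340,280:620],None,fx=2.3,fy=2.3))
cv2.imwrite('pics/s6c.png',cv2.resize(s[130:360,140:490],None,fx=2.2,fy=2.2))
E
```

```text
-106.85319354388085 0.13134682457431945
-106.67261624492761 0.29016049790369347
-107.61060235179411 0.27765374455702774
166.5636306195368 0.029712152220102362
plate [ 0.46044034 -0.10836524] -106.86344480547939 [[0.4, 0.1], [-0.4, -0.1]]
remaining 0.0131 lat 0.0091 dyaw 0.54
plate [ 0.46285937 -0.10797592] -105.83332371329458 [[-0.7, 0.1], [0.5, -1.0], [0.1, 0.9]]
remaining 0.0141 lat 0.0078 dyaw 1.57
plate [ 0.46123315 -0.10877605] -106.42875515314488 [[0.1, 0.3], [-0.5, -0.4], [-0.7, -0.6], [0.2, -1.2], [0.6, 0.8]]
remaining 0.0129 lat 0.0086 dyaw 0.97
```

View pics/t6c.png

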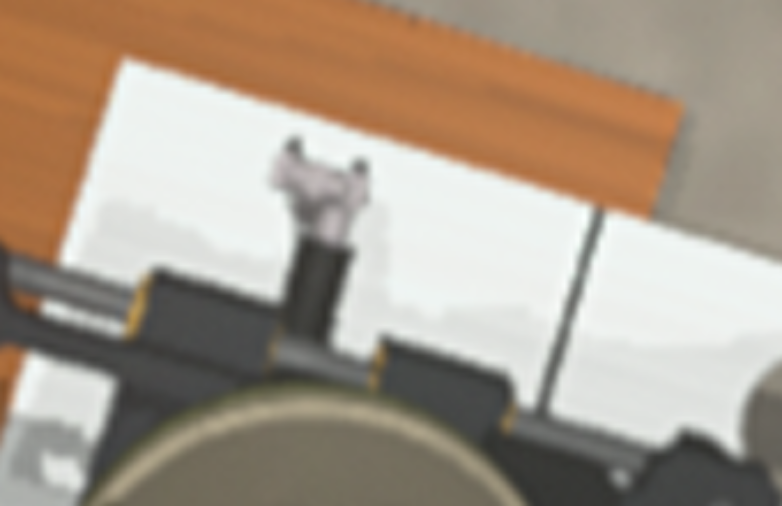

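View pics/s6c.png

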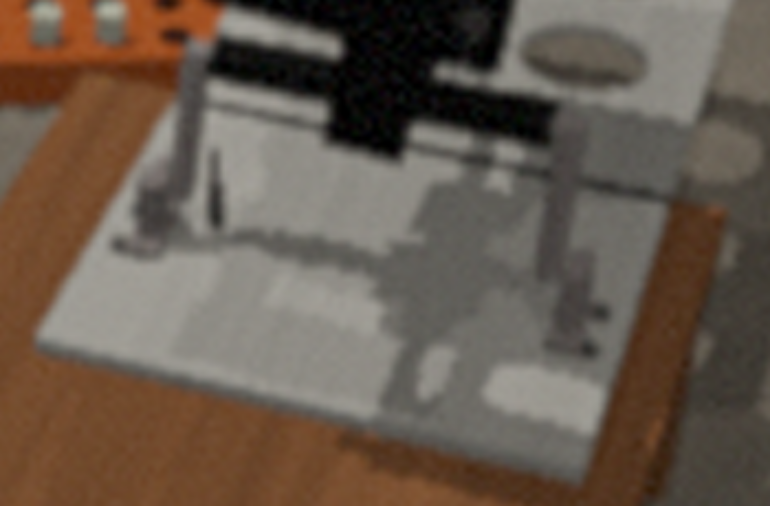

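```bash
python3 -m creep '[[1.2,-0.4,-0.95,-0.28,-0.5],[1.2,-0.35,-0.65,-0.28,-0.4]]'; python3 a.py; python3 look.py 7;python3 - <<'E'
import cv2
t=cv2.imread('pics/t7.png');s=cv2.imread('pics/s7.png')
cv2.imwrite('pics/t7c.png',cv2.resize(t[120:340,280:620],None,fx=2.3,fy=2.3))
cv2.imwrite('pics/s7c.png',cv2.resize(s[130:360,140:490],None,fx=2.2,fy=2.2))
E
```

```text
time: 6.9
position: [0.4909, -0.0132, 0.1702]
ee_rot: [49.7, 82.5, 32.0]
force: [3.4, 8.9, 13.5]
grip_width: 0.0129
out 170.9 lat 4.8 up 40.5 ang 162.5 rad 135.1 F out/lat/up -9.6 0.4 13.5 w 0.012918006266502783 yaw 72.27
tool x [ 0.11   0.069 -0.992] mom [ 2.14 -0.59  0.13]
```

View pics/t7c.png

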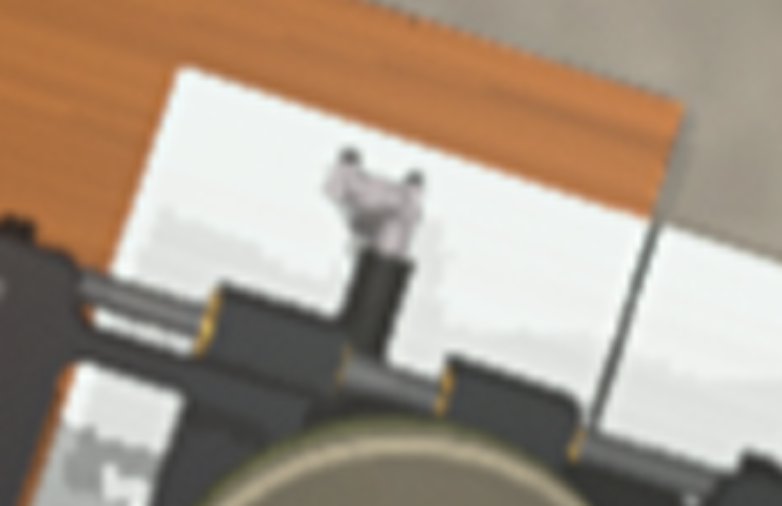

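View pics/s7c.png

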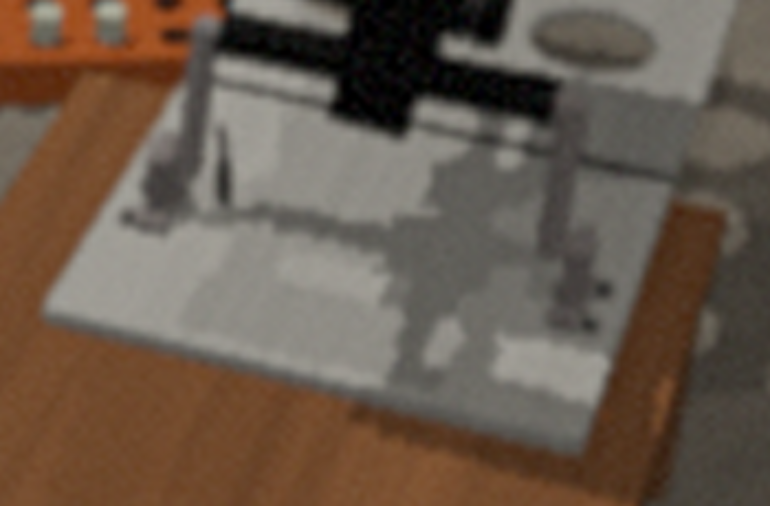

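```bash
cat > sub.py <<'E'
import sys,cv2
from m import *
from cell import ctrl
k=sys.argv[1]
ims=[ctrl.camera("top")["color"] for _ in range(3)]
t=np.mean(ims,axis=0); cv2.imwrite(f"pics/raw{k}.png",t.astype(np.uint8))
cv2.imwrite(f"pics/z{k}.png",cv2.resize(t.astype(np.uint8)[215:265,235:315],None,fx=10,fy=10,interpolation=cv2.INTER_NEAREST))
s=np.mean([ctrl.camera("side")["color"] for _ in range(3)],axis=0).astype(np.uint8); cv2.imwrite(f"pics/raws{k}.png",s)
cv2.imwrite(f"pics/zs{k}.png",cv2.resize(s[155:255,280:400],None,fx=6,fy=6,interpolation=cv2.INTER_CUBIC))
E
python3 sub.py 7
```

```text
(no output)
```

View pics/z7.png

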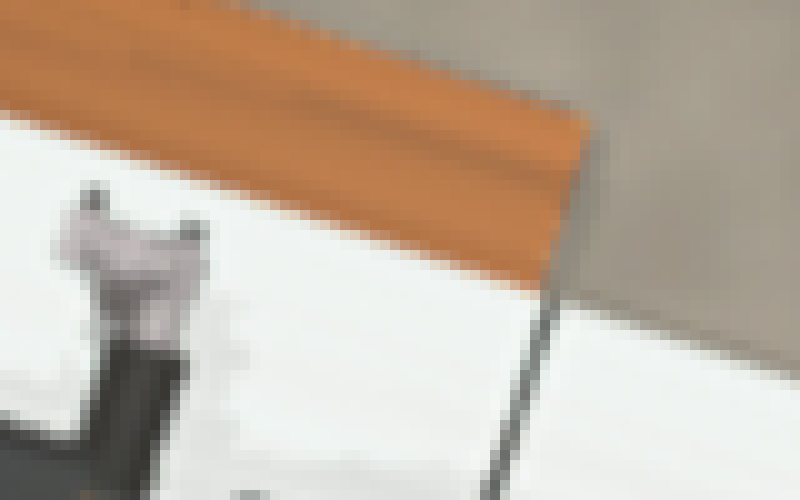

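View pics/zs7.png

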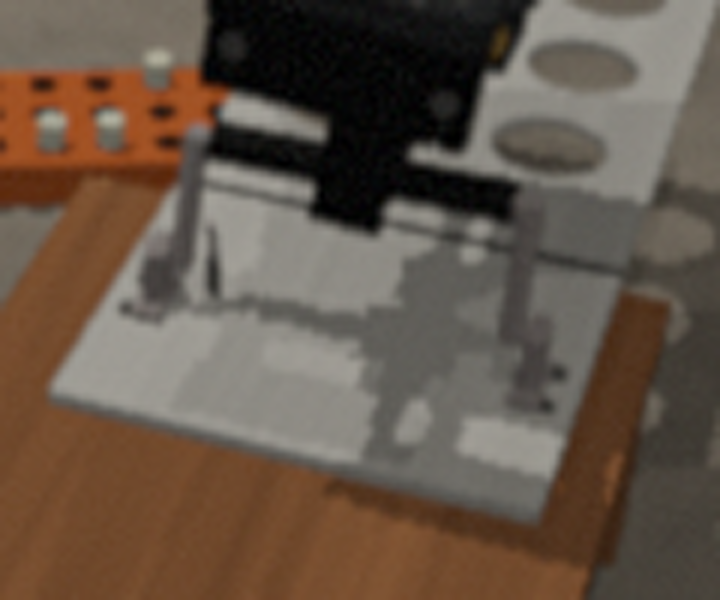

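```bash
cat > meas.py <<'E'
import sys,cv2
from m import *
k=sys.argv[1]
img=cv2.imread(f"pics/raw{k}.png").astype(float)
def edge_long(val,cols,y0,slope,h=6,thr=None):
    out=[]
    for c in cols:
        yc=y0+slope*(c-cols[0]); ys=np.arange(int(yc-h),int(yc+h)+1)
        g=np.abs(np.diff(val[ys,c])); j=g.argmax(); w=slice(max(0,j-2),j+3)
        out.append((c,(ys[:-1][w]+.5)@g[w]/g[w].sum()))
    return np.array(out)
def world(pts,z): return np.array([unproj('top',p,z)[:2] for p in pts])
def line(P):
    vx,vy,x0,y0=cv2.fitLine(P.astype(np.float32),cv2.DIST_HUBER,0,.0005,.0005).ravel(); return np.array([x0,y0]),np.array([vx,vy])
ang=lambda v:np.degrees(np.arctan2(v[1],v[0]))
sat=img[:,:,2]-img[:,:,0]   # orange-ness
# riser long top edge, plate long edge (wood->white)
r=edge_long(sat,range(175,285),190,(224-190)/110,8); pr,vr=line(world(r,.1)); print('riser long',ang(vr))
x0,y0,x1,y1=map(float,sys.argv[2:6])
p=edge_long(sat,range(int(x0),int(x1)),y0,(y1-y0)/(x1-x0),5); pp,vp=line(world(p,.105)); print('plate long',ang(vp))
# end edge
e=[]
for y in range(230,241):
    xs=np.arange(283,298); g=np.clip(-np.diff(sat[y,xs]),0,None); e.append(((xs[:-1]+.5)@g/g.sum(),y))
pe,ve=line(world(np.array(e),.1)); print('end edge dir',ang(ve))
# black line
lx,ly,lx2,ly2=map(float,sys.argv[6:10]); L=[]
for y in range(int(ly),int(ly2)+1):
    c=lx+(lx2-lx)*(y-ly)/(ly2-ly); xs=np.arange(int(round(c))-4,int(round(c))+5); v=img[y,xs].mean(1); w=np.clip(np.median(v)-10-v,0,None); L.append((xs@w/w.sum(),y))
WL=world(np.array(L),.105); pl,vl=line(WL); print('line dir',ang(vl))
d=vr if vr@[-.3,-.95]>0 else -vr
end=world(np.array(e),.1)
print('end edge s',(end@d).mean(),'+-',(end@d).std(),'line s first/last',WL[0]@d,WL[-1]@d,'mean',(WL@d).mean())
E
python3 meas.py 7 225 222 288 245 290 246 284 263
python3 -c "
import cv2,numpy as np
i=cv2.imread('pics/top0.png').astype(int)
s=i[:,:,2]-i[:,:,0]
print(s[328:342,250:275])"
```

```text
riser long 72.29609
plate long 71.9
end edge dir -15.365028
line dir -18.075613
end edge s -0.07440296067091881 +- 0.00046661388576128165 line s first/last -0.07166825703282337 -0.07222432589984534 mean -0.07204958902940467
[[ -2  -1   0   0   0   1   0   0   0  -1   0   0   0   1  -1   0   0  -1
    0   0   0   0  -1   0   0]
 [ -1  -3  -2  -1  -1   0   0   1   0   1   1   0   0   0   0   0  -1   0
    0   0   0  -1   0   0   1]
 [ 20  12   4  -3  -2  -1   0   0   0   0   0   0   0   0   0   0   0   0
    0   0   0   0   0   1   1]
 [ 68  52  35  17  10   3  -3  -2  -2  -1  -1   0   0   1   0   0  -1   0
    0   0   0  -1   0   1   0]
 [ 99  93  76  57  47  26  12   5   2  -2  -1  -1   0   1   0   1   0   1
   -1  -1   0   1   1   0   0]
 [101 102 100  94  90  72  52  41  32  13   4  -2  -1   0  -1   0   0   0
    0   0   0   1   1   0   0]
 [102 101 100 101 104 100  93  89  74  43  25   7   0   0   1  -1   0   0
    1   1   0   0   1   0   0]
 [ 96  99 102 103 100 101 102 104 101  85  55  17   4   4   4   2   0   0
   -1   0   0   0  -1   0   0]
 [ 55  73  91  95  97 101 103 102 104  98  55  17   9   9   8   5   4   2
    0   0   0  -1   0   0  -1]
 [ 18  30  45  54  72  91  96  98 105  93  41  12  10  11  12  10   8   8
    6   4   2   0  -1  -1   0]
 [ 12  11  14  19  31  46  54  72  91  75  28  10  11  11  13  12  11  12
   12  10   6   5   2   2   1]
 [ 13  12  10  11  13  15  18  30  45  36  15  10  11  11  11  12  14  12
   13  13  12  12   9   7   5]
 [ 12  12  12  13  13  15  11  12  15  13  11  10  11  11  12  11  12  12
   13  13  15  14  13  11  11]
 [ 12  12  11  13  15  16  16  14  15  14  12  12  11  11  11  11  12  13
   13  13  13  14  13  13  13]]
```

```bash
cat >> meas.py <<'E'
print(np.array(e).round(2).tolist())
low=world(np.array([(260.1,336),(259.8,337),(259.5,338)]),.1); up=world(np.array([q for q in e if 231<=q[1]<=238]),.1)
v=low.mean(0)-up.mean(0); v/=np.linalg.norm(v); n=np.array([v[1],-v[0]]); n=n if n[1]<0 else -n
print('END normal',ang(n),'line signed past edge (mm): top/bot',((WL[0]-up.mean(0))@n*1e3).round(2),((WL[-1]-up.mean(0))@n*1e3).round(2), 'plate yaw-END', (ang(vp)-180-ang(n)).round(2),(ang(vl)-90-ang(n)).round(2))
m=world(np.array(L),.105); c=pl+ vl*0
# line middle: +y end is where line meets plate long edge
A=np.array([vl,-vp]).T; s_,_=np.linalg.solve(A,pp-pl); endp=pl+vl*s_; q=vl if vl[0]<0 else -vl
mid=endp+q*.075; print('mid',mid,'past',((mid-up.mean(0))@n*1e3).round(2))
E
python3 meas.py 7 225 222 288 245 290 246 284 263|tail -4
```

```text
end edge s -0.07440296067091881 +- 0.00046661388576128165 line s first/last -0.07166825703282337 -0.07222432589984534 mean -0.07204958902940467
[[292.62, 230.0], [292.28, 231.0], [291.47, 232.0], [290.96, 233.0], [291.07, 234.0], [290.94, 235.0], [290.73, 236.0], [290.57, 237.0], [290.28, 238.0], [289.96, 239.0], [289.65, 240.0]]
END normal -107.45938733740047 line signed past edge (mm): top/bot 2.77 2.09 plate yaw-END -0.64 -0.62
mid [ 0.47204202 -0.07467341] past 1.73
```

The zoomed top view puts the line at (290,245), about 1.5 mm past the riser's end edge at (289.2,244), with the plate yawed about -0.6°. The plate has also drifted about 5 mm to the +x side. I'll try one small move back sideways with a light inward pull and a turn of about +0.6°, keeping some downward push.

```bash
python3 -m creep '[[1.2,-0.35,0.2,-0.15,0.3],[1.2,-0.35,0.2,-0.15,0.3]]'; python3 a.py; python3 sub.py 8; python3 meas.py 8 225 222 288 245 290 246 284 263
```

```text
time: 7.47
position: [0.4873, -0.0102, 0.1702]
ee_rot: [47.4, 82.2, 30.3]
force: [3.7, -3.3, 5.7]
grip_width: 0.0131
out 169.2 lat 0.5 up 40.5 ang 162.3 rad 133.5 F out/lat/up 2.0 4.6 5.7 w 0.013105416997045644 yaw 72.85
tool x [ 0.118  0.069 -0.991] mom [-0.61 -0.76  0.07]
riser long 72.31258
plate long 73.65457
end edge dir -16.004955
line dir -16.03665
end edge s -0.07424111724520166 +- 0.00044725609492067683 line s first/last -0.0736257953154969 -0.07574234742678213 mean -0.07579758294899482
[[292.63, 230.0], [292.39, 231.0], [291.5, 232.0], [291.0, 233.0], [291.0, 234.0], [290.97, 235.0], [290.71, 236.0], [290.59, 237.0], [290.27, 238.0], [289.86, 239.0], [289.61, 240.0]]
END normal -107.46793982706279 line signed past edge (mm): top/bot 0.63 -1.6 plate yaw-END 1.12 1.43
mid [ 0.47037816 -0.07185926] past -0.47
```

View pics/z8.png

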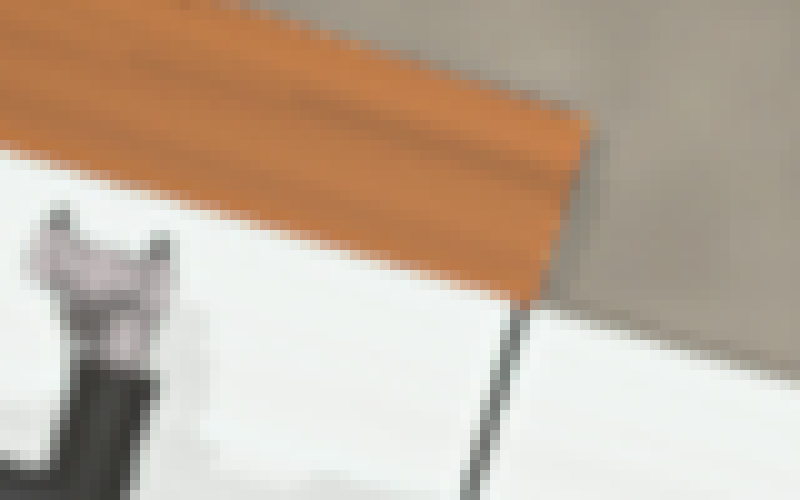

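View pics/zs8.png

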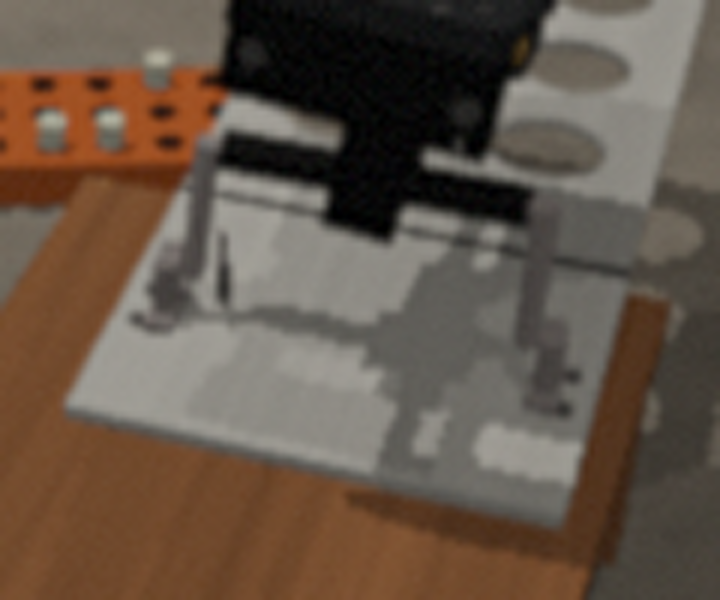

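```bash
python3 meas.py 8 225 227 286 244.5 287 247 281.5 264|grep -v '\[\['; python3 - <<'E'
import sys;sys.argv=['x']
from m import *
d=lambda x,y:np.array([(x+.5)/6-.5+280,(y+.5)/6-.5+155])
# side: inner corners, line right end, left end
S=[('side',d(66,406),(-.18,.075,.105)),('side',d(563,513),(-.18,-.075,.105)),('side',d(628,271),(-.05,-.075,.105)),('side',d(185,180),(-.05,.075,.105))]
x=run(S);rep(x)
E
```

```text
riser long 72.31258
plate long 73.944885
end edge dir -16.004955
line dir -15.868019
end edge s -0.07424111724520166 +- 0.00044725609492067683 line s first/last -0.0764546409086184 -0.07554151574200933 mean -0.0760463285923726
END normal -107.46793982706279 line signed past edge (mm): top/bot -2.21 -1.41 plate yaw-END 1.41 1.6
mid [ 0.47056717 -0.07210112] past -0.3
plate [ 0.45527127 -0.12000313] -105.9602782385484 [[-0.1, -0.8], [0.2, -0.0], [0.3, 0.1], [-0.4, 0.7]]
remaining 0.0004 lat 0.0113 dyaw 1.44
```

```bash
python3 -m creep '[[1.2,-0.1,-0.08,-0.15,-0.9],[1.2,-0.08,-0.08,-0.2,-0.9]]'; python3 a.py; python3 sub.py 9; python3 meas.py 9 225 227 286 244.5 287 247 281.5 264|grep -v '\[\['
```

```text
time: 7.93
position: [0.4875, -0.0104, 0.1696]
ee_rot: [47.3, 81.8, 28.4]
force: [-6.6, 3.0, 21.3]
grip_width: 0.0131
out 169.3 lat 0.7 up 39.9 ang 162.6 rad 133.4 F out/lat/up -0.8 -7.2 21.3 w 0.013137638472910893 yaw 71.11
tool x [ 0.125  0.068 -0.99 ] mom [0.96 1.32 0.51]
riser long 72.29905
plate long 73.78262
end edge dir -14.710698
line dir -16.168083
end edge s -0.07436379345250928 +- 0.00044543698400105925 line s first/last -0.07628111078941932 -0.07557945487792306 mean -0.07597618702896713
END normal -107.46688562915858 line signed past edge (mm): top/bot -1.9 -1.32 plate yaw-END 1.25 1.3
mid [ 0.47041878 -0.07196917] past -0.38
```

View pics/z9.png

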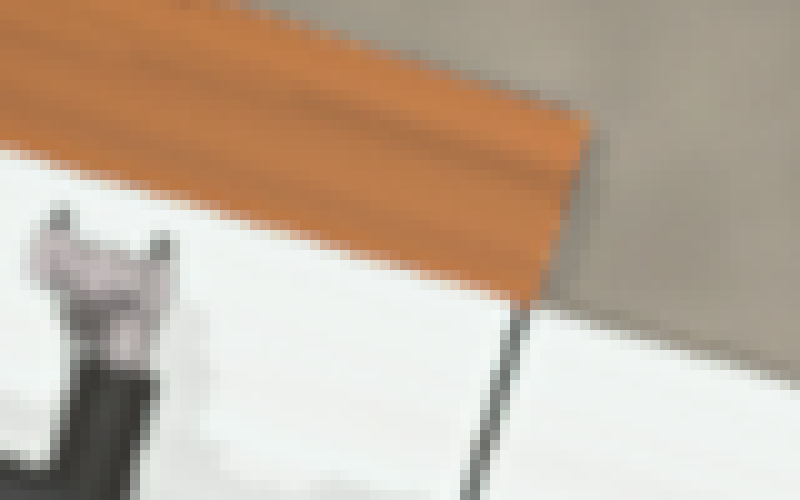

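```bash
python3 -m creep '[[1.2,0.1,-0.08,-0.05,-0.9],[1.2,0.1,-0.08,-0.08,-0.9]]'; python3 a.py; python3 sub.py 10; python3 meas.py 10 225 227 286 244.5 287 247 281.5 264|grep -v '\[\['
```

```text
time: 8.4
position: [0.49, -0.0113, 0.1699]
ee_rot: [47.2, 81.7, 26.6]
force: [-2.8, 1.7, 7.5]
grip_width: 0.0129
out 169.4 lat 3.4 up 40.2 ang 162.5 rad 133.6 F out/lat/up -0.7 -3.2 7.5 w 0.012906768997787083 yaw 69.4
tool x [ 0.13   0.065 -0.989] mom [0.39 0.74 0.16]
riser long 72.316986
plate long 71.206924
end edge dir -15.922091
line dir -18.868467
end edge s -0.07420532711860371 +- 0.0004576326346118363 line s first/last -0.0725395620261944 -0.07316987235857039 mean -0.07281953663926137
END normal -107.46846699411368 line signed past edge (mm): top/bot 1.67 0.93 plate yaw-END -1.32 -1.4
mid [ 0.4702707  -0.07223585] past -0.08
```

View pics/z10.png

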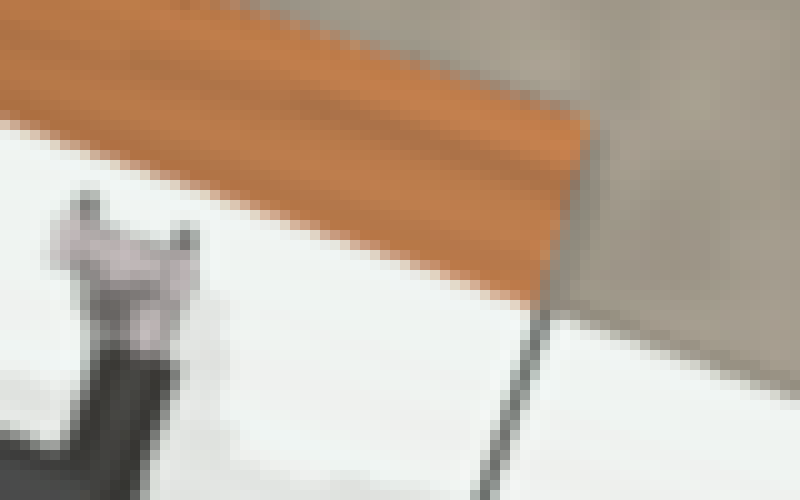

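```bash
python3 -m creep '[[1.2,-0.14,0,-0.08,0.6],[1.2,-0.14,0,-0.08,0.6]]'; python3 a.py; python3 sub.py 11; python3 meas.py 11 225 223 287 244.5 288.5 247 283 264|grep -v '\[\['
```

```text
time: 8.87
position: [0.4895, -0.0113, 0.1699]
ee_rot: [46.4, 81.3, 27.0]
force: [3.0, 0.2, 5.6]
grip_width: 0.0129
out 169.5 lat 2.9 up 40.2 ang 162.5 rad 133.7 F out/lat/up -1.2 2.7 5.6 w 0.012915494131517586 yaw 70.58
tool x [ 0.134  0.068 -0.989] mom [ 0.18 -0.39 -0.02]
riser long 72.32212
plate long 71.47936
end edge dir -15.29817
line dir -18.208948
end edge s -0.07413050724131619 +- 0.00044805779608881073 line s first/last -0.07266775486462732 -0.07327850523845292 mean -0.07312665541420056
END normal -107.46986970555655 line signed past edge (mm): top/bot 1.49 0.77 plate yaw-END -1.05 -0.74
mid [ 0.4700572  -0.07252488] past 0.26
```

```bash
python3 -m creep '[[1.2,-0.2,0.05,-0.08,0.7],[1.2,-0.18,0.05,-0.08,0.7]]'; python3 a.py; python3 sub.py 12; python3 meas.py 12 225 223 287 244.5 288.5 247 283 264|grep -v '\[\['
```

```text
time: 9.33
position: [0.488, -0.0105, 0.1699]
ee_rot: [45.5, 81.1, 27.4]
force: [3.4, -0.2, 5.7]
grip_width: 0.013
out 169.2 lat 1.2 up 40.2 ang 162.5 rad 133.4 F out/lat/up -0.9 3.3 5.7 w 0.013041605622375711 yaw 71.9
tool x [ 0.138  0.072 -0.988] mom [-0.07 -0.39 -0.07]
riser long 72.32205
plate long 72.595436
end edge dir -14.79772
line dir -17.454147
end edge s -0.07416139763960489 +- 0.00042977468688283713 line s first/last -0.07338162617356696 -0.07443061947690265 mean -0.07448220929293542
END normal -107.45715517906757 line signed past edge (mm): top/bot 0.81 -0.36 plate yaw-END 0.05 0.0
mid [ 0.46982932 -0.07174399] past -0.4
```

View pics/z12.png

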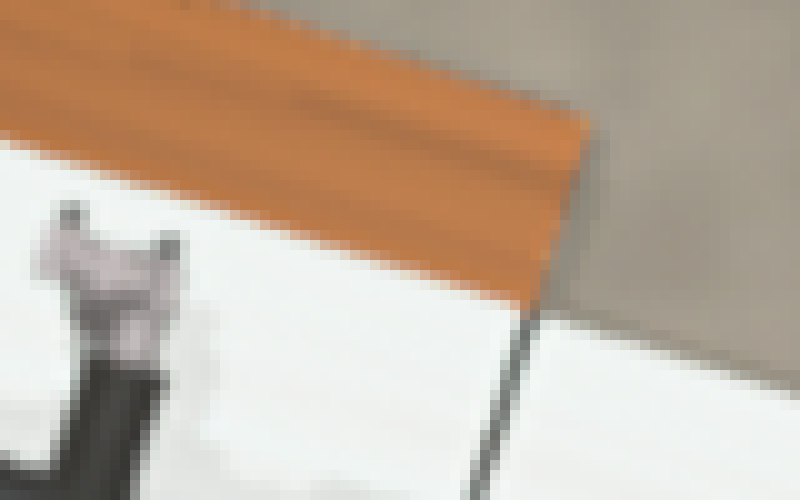

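View pics/zs12.png

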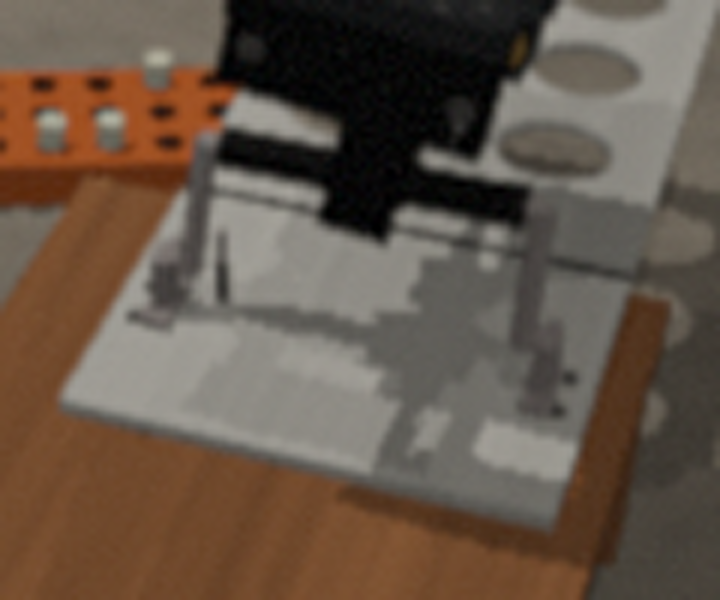

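```bash
python3 sub.py 13; python3 a.py; python3 meas.py 13 225 225 287 244.5 287.5 247 282.5 264|grep -v '\[\['; python3 -c "
from cell import ctrl
s=ctrl.state();print(s['time'],s['qd'].round(2))"
```

```text
out 169.2 lat 1.2 up 40.2 ang 162.5 rad 133.4 F out/lat/up -0.7 2.8 6.0 w 0.013269778776451732 yaw 71.88
tool x [ 0.138  0.072 -0.988] mom [ 0.04 -0.27 -0.04]
riser long 72.30996
plate long 72.64187
end edge dir -13.984643
line dir -17.266258
end edge s -0.07426696618654478 +- 0.00045782116320534666 line s first/last -0.07349548773195641 -0.07453723932676261 mean -0.0746269699230966
END normal -107.45984091014711 line signed past edge (mm): top/bot 0.8 -0.36 plate yaw-END 0.1 0.19
mid [ 0.4697852  -0.07187531] past -0.27
9.9333 [ 0.08  0.08  0.07 -0.06  0.02 -0.02 -0.01]
```

View pics/raws13.png

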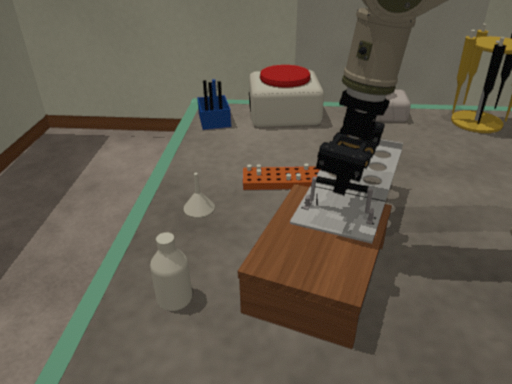

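View pics/raw13.png

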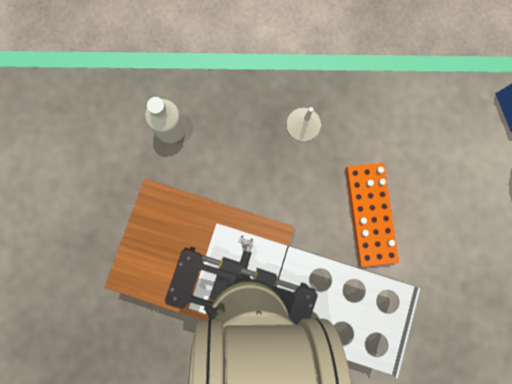

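The line is at the edge, the plate is flat and still, the handle is held upright, and the bottle at (165,115), funnel at (304,123) and rack at (373,215) have not moved. I'm handing the job in.

```bash
python3 -c "
from cell import ctrl
print(ctrl.close_job())"; python3 a.py
```

```text
the job is handed in; nothing more can be done
None
the job is handed in; nothing more can be done
```

I swung the handle up to its stop, then slid the plate out until the black line met the riser's end edge. I handed the job in at about 10 s with the gripper still holding the handle's grip tube.

**Last checks:**
- **Line:** the middle of the line was about 0.3 mm short of the end edge.
- **Square:** the plate was within about 0.2° of the end edge. Measured against the riser's long edge it was about 0.3°, so the two checks differ slightly.
- **Hold:** the gripper pressed down with about 6 N, which keeps the plate flat. It was not moving between my last two looks.
- **Bystanders:** the bottle, funnel and tube rack looked untouched.

**What did not go cleanly:**
- **Overshoot:** the slide first went about 1.7 mm past the edge and about 0.6° off square. I brought it back with small sideways, inward and turning moves, so the path was not perfectly straight: the plate drifted about 5 mm sideways and was partly moved back.
- **Push below 10 N:** the downward push during parts of the start and the final adjustment was below the suggested 10 to 20 N, about 1 to 8 N. I saw no lifting in the pictures.
- **Push above 20 N:** the push briefly reached 21 to 25 N twice.
- **Tool tilt:** the tool gradually tilted about 9° during the slide, and I could not correct that with the moves available.

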